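Lock the lamp hatch of a microscope light base with the slot key

TASK

The lamp hatch at the front of the microscope's light base is closed but not locked. Take the flat-bladed slot key from its wooden stand, lower its blade to the bottom of the slot of the round fastener on the hatch, turn the fastener clockwise (seen from above) with the key until it stops, then lift the key out and put it down in the dark steel tray.

Things in the scene. Friction and masses are not known exactly. Their poses are not given: they have to be found in the camera images.
- key_grip (a point): (mm) Centre of the loose slot key's flat handle (36 along x, 14 thick along y, 44 tall, black plastic). Below it a 36x16x6 shoulder and a steel blade 34 along x, 4 thick, tip 52 under this point; z up. 80 g. Stands upright in a fixed wooden stand (60x44, 34 tall), shoulder on top, blade 24 deep in a loose pocket: lift straight out. The like stand with a round-knobbed pin key is a bystander.
- slot (a point): (mm) Slotted fastener on the cream light base's grey hatch: round steel head, 60 diameter, vertical axis. This point: centre of the slot's mouth, level with the head's top, 78 above the bench; x along the slot (turns with it), z up. Slot right across, open ends, 14 deep; 18 wide at the mouth, 8 wide from 6 down. The base (320x190x60) is fixed; its other knobs are not used.
- fastener (a joint): Angle of the fastener: 0 fully open, growing clockwise seen from above to a hard stop at 1.57 (locked: slot in line with two short black marks on the hatch). Starts between 0 and 0.4; about 0.06 N m of friction; stays where left.
- tray_in (a point): (mm) Centre of the inner floor, 3 above the bench, of the empty dark steel tray, fixed to the bench: 150 along x, 170 along y, walls 3 thick and 22 high, z up.
Things that resemble listed ones, but are neither listed nor needed, are in the scene too. What is shaped like the part that bears key_grip but blue or purple is not meant.

How it is judged:
By the outcome, as a careful person would: the job done as asked, in the order asked, and still so for the second after the job is handed in, with the robot touching nothing.
It also fails if it takes over 56 s, if anything falls off the work surface, if the arm or the gripper's body presses on something with over 40 N, if the wrist force passes 120 N, or if a joint passes its speed limit or range.

ROBOT

A 6-joint arm with a two-finger parallel gripper is mounted at the origin on the work surface. World frame = base frame: x ahead of the robot, y to its left, z up, the work surface at z = 0. Lengths are in m, angles in degrees, forces in N, time in s.
With the tool pointing down it reaches from about 0.4 to 0.825 m from the base axis. Payload 7 kg.
Tool frame: the origin (TCP) lies midway between the tips of the shut fingers; the grasp point (between the pads) lies r.tcp_to_grasp behind it (r.tcp_to_grasp is the distance from the TCP to the grasp point, in m); x points along the fingers, y is the direction in which the jaws open and shut, and the axes are right-handed (so a half turn about x gives the same grasp; the last joint's range is limited). The gripper opens to 88 mm and grips with 3 to 60 N. Pads are 19 mm wide; open, the fingers measure 130 mm over their backs; the gripper's body (78 mm by 193 mm) begins 47 mm behind the grasp point.
Start: joints at [-49.097, 20.546, 0.682, 0, -70.136, -16.507], TCP at [0.279, -0.615, 0.227] pointing down, gripper open.
Joint ranges: [-176.03, 176.03], [-82.01, 121.73], [-58.28, 71.71], [-173.87, 95.51], [-174.79, -0.11], [-173.66, 173.66]. Speed limits (degrees/s): [136.94, 136.94, 172.46, 180, 180, 180].

INTERFACE

Orientations are given as [roll, pitch, yaw] about the fixed x, y, z axes, in that order (R = Rz(yaw) Ry(pitch) Rx(roll)).
In Python, from plant import r gives the robot as it stands.
- The arm moves only by the tool carry_out, never from a script. Its argument "moves" is a list of rows, each a list of 7 numbers: the shift along the world's x, y, z in mm, then the turn, a rotation vector about the world's x, y, z in rad, then the opening in per cent of the stroke, from 0 (shut) to 100 (fully open). In form: [[x, y, z, wx, wy, wz, claw], ...]. A call has 1 to 5 rows; each row is the pose to reach, as a shift and turn from the pose commanded when the call began; what a row does not reach only later rows make up. A row lasts 1/10 s, in which the tool goes at most 50 mm and 8.59 degrees, less where a joint would pass 70% of its speed; a pose out of reach is approached as far as the arm can. A call with a gripper value outside its range is refused whole. The fingers move at their own pace and stop on an object; "squeeze" is the grip in N (left out, the last holds). Time passes only in rows, so rows that repeat a pose let the fingers close. It gives the time, the measured TCP pose, the force and the opening at its end, in the units of the state.
- r.get_state(): the state, without advancing time (a new reading comes with each control period).
- r.capture(name): name is "side" or "top" or "wrist"; returns the picture (384x512x3 uint8, blue, green, red); there is no depth.
- r.camera_params(name): a dict with "K" (3x3 intrinsics, pixels), "rvec" (rotation vector, rad) and "tvec" (3), from world to camera coordinates, as OpenCV has them. Camera axes: x right, y down, z forward; pixel columns grow to the right and rows downward; lengths in m; the calibration is good to about 2 mm. A picture is of the moment at which its call begins: read the wrist's pose just before it. camera_params takes no time and is no camera call; for the wrist camera it gives the pose at the moment of the call.
- r.close_job(): hands the job in, once; it reports no verdict.
The state is a dict: "time_s": time; "joints": joint angles; "qd": joint speeds; "joint_torque": joint torques, N m; "tcp_pos": TCP position; "eef_rot": TCP orientation; "contact_force": force on the tool from outside, world axes, zero at the start; "moment": the same for the moment, N m; "gripper_width": finger opening in m.
Only numpy, scipy, OpenCV 4.12 (cv2) and the standard library are available. Lean on these libraries where they do the work, as an engineer would, in place of code of your own. Each camera call takes 0.05 s, during which the arm holds its last target. There are 200 camera calls.

## Working session

There is one attempt and no reset: what is moved stays moved. The work goes in short steps, Python scripts to look and compute and a tool call to move; the robot and the scene stay as the last step left them, time stands still between calls to the robot, and variables do not carry over. Pictures are saved under pics/ and viewed, about 8 in all and at most 12, crops included, and the job is handed in when it is done.

Besides the shell and the picture viewer there is one more tool, called after ">>>" as name(argument=value, ...), one argument or row to a line, values as JSON. carry_out: Moves the arm, as the interface text tells. Its arguments: {"type":"object","properties":{"moves":{"type":"array"},"squeeze":{"type":"number"}},"required":["moves"]}

```bash
mkdir -p pics; ls
cat > h.py <<'E'
import numpy as np, cv2
from plant import r
def cam(n):
    p=r.camera_params(n); R=cv2.Rodrigues(np.array(p["rvec"],float))[0]
    return np.array(p["K"],float),R,np.array(p["tvec"],float).ravel()
def ray(c,uv,z):
    K,R,t=c; d=R.T@np.linalg.inv(K)@np.array([uv[0],uv[1],1.]); o=-R.T@t
    return o+d*(z-o[2])/d[2]
def proj(c,P):
    K,R,t=c; q=K@(R@np.array(P,float)+t); return q[:2]/q[2]
E
python3 - <<'E'
from h import *
print(r.get_state(), r.tcp_to_grasp)
for n in ("top","side"):
    im=r.capture(n); cv2.imwrite(f"pics/{n}0.png",im)
    c=cam(n); print(n,-c[1].T@c[2], c[1][2])
a=cv2.imread("pics/top0.png");b=cv2.imread("pics/side0.png")
cv2.imwrite("pics/t0.png",cv2.resize(a,(800,600),interpolation=cv2.INTER_CUBIC))
cv2.imwrite("pics/s0.png",cv2.resize(b,(800,600),interpolation=cv2.INTER_CUBIC))
E
```

```text
pics
{'time_s': 0.0, 'joints': array([-4.90977115e+01,  2.05926926e+01,  6.35822964e-01, -2.02339007e-02,
       -7.01379076e+01, -1.65057129e+01]), 'qd': array([-0.04126405,  0.03972607,  0.0118671 ,  0.08210242, -0.06345958,
        0.12562938]), 'joint_torque': array([-1.62655720e-03, -5.82706690e+01,  2.93062806e+01,  6.99741706e+00,
        6.79110046e-03, -1.65055826e-04]), 'tcp_pos': array([ 0.27857313, -0.61430272,  0.22562372]), 'eef_rot': array([ 95.15905979,  89.90333221, 119.54874504]), 'contact_force': array([-0.21542728, -0.07475949,  1.09011782]), 'moment': array([-0.00700148, -0.01664594, -0.02394581]), 'gripper_width': 0.08754095260619484} 0.0188
top [ 0.43879353 -0.12337146  1.21675362] [ 0.05682553 -0.00127025 -0.99838332]
side [0.20252648 0.55157698 0.65903911] [ 0.31844122 -0.71290253 -0.6247921 ]
```

View pics/t0.png

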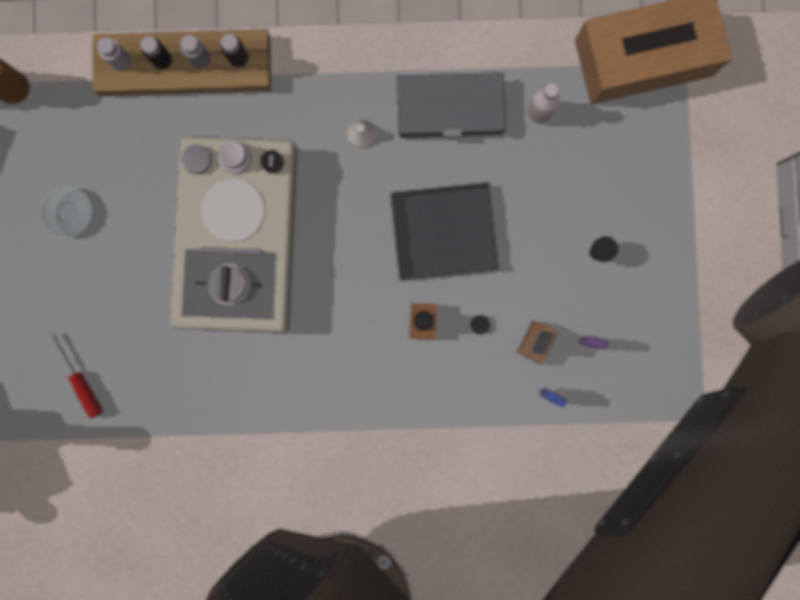

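View pics/s0.png

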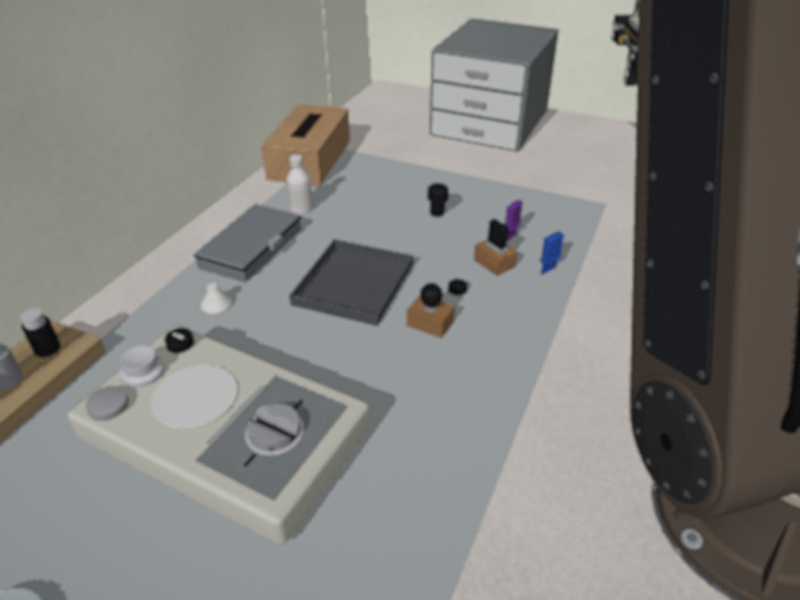

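Candidates in the top view (800×600 px):
- Black flat handle in a wooden stand at (540,343). This matches the description.
- Purple (595,342) and blue (552,397) keys: excluded by colour.
- Round-knobbed pin key at (423,320), and loose black knobs at (480,324) and (604,248): wrong shape.

The fastener is at (230,284), with its slot roughly vertical in the image and the marks horizontal. The tray is at (447,230). Next I'll measure these and check them in a close crop.

Run:
```python
from h import *
a=cv2.imread("pics/top0.png"); c=cam("top")
s=512/800
k=a[200:240,325:400]; f=a[155:215,105:190]
big=np.zeros((600,800,3),np.uint8)
K=cv2.resize(k,None,fx=7,fy=7,interpolation=cv2.INTER_CUBIC);F=cv2.resize(f,None,fx=5,fy=5,interpolation=cv2.INTER_CUBIC)
big[:280,:525]=K; big[290:590,:425]=F; cv2.imwrite("pics/crop1.png",big)
hsv=cv2.cvtColor(a,cv2.COLOR_BGR2HSV)
def comps(m,box,z,name):
    x0,y0,x1,y1=box; mm=np.zeros(m.shape,np.uint8); mm[y0:y1,x0:x1]=m[y0:y1,x0:x1]
    for ct in cv2.findContours(mm,cv2.RETR_EXTERNAL,cv2.CHAIN_APPROX_NONE)[0]:
        if cv2.contourArea(ct)<8: continue
        w=np.array([ray(c,p,z)[:2]*1000 for p in ct[:,0]],np.float32)
        (cx,cy),(w1,h1),an=cv2.minAreaRect(w); print(name,ct[:,0].mean(0).round(1),"xy",round(cx,1),round(cy,1),"size",round(w1,1),round(h1,1),"ang",round(an,1))
g=a.max(2)
comps((g<75).astype(np.uint8),(335,205,362,232),.084,"handle")
comps(((hsv[...,1]>90)&(hsv[...,0]<20)).astype(np.uint8),(320,198,365,238),.034,"stand")
comps((g<75).astype(np.uint8),(245,110,325,182),.022,"tray")
comps((g<70).astype(np.uint8),(120,160,178,205),.078,"slot")
comps((g<70).astype(np.uint8),(120,160,178,205),.060,"marks")
```

```text
handle [346.8 218.6] xy 428.7 -337.9 size 16.6 33.5 ang 61.2
stand [341.9 218.1] xy 429.9 -339.5 size 39.2 53.5 ang 61.7
tray [284.2 147.7] xy 621.3 -191.8 size 148.1 165.4 ang 4.3
slot [163.3 182. ] xy 534.7 117.1 size 12.6 10.1 ang 89.0
slot [144.3 181.5] xy 538.6 164.7 size 7.5 50.4 ang 89.1
marks [163.3 182. ] xy 536.2 120.9 size 12.8 10.3 ang 89.0
marks [144.3 181.5] xy 540.2 169.3 size 7.7 51.2 ang 89.1
```

View pics/crop1.png

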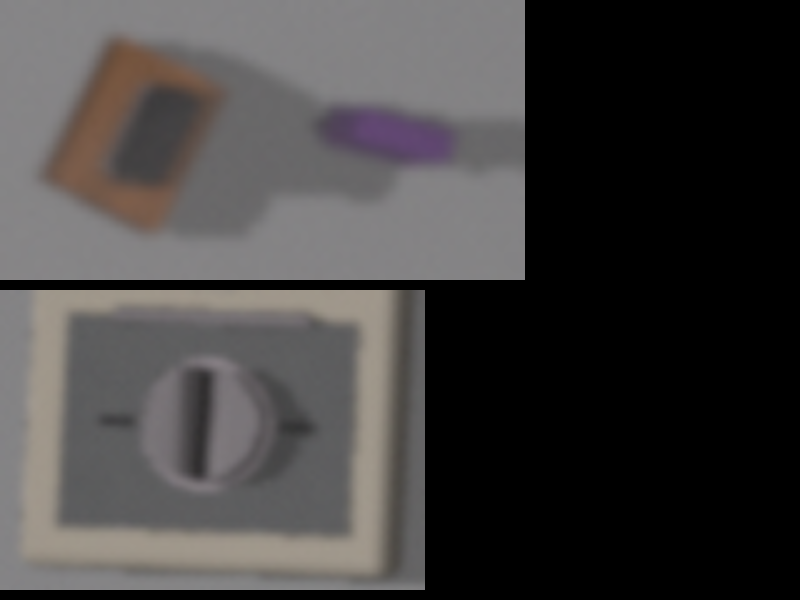

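The crop shows a black flat handle in the wooden stand, beside the purple decoy. The slot lies almost along world x and the marks almost along y, so about 90° of turn is needed. Next I compute the approach.

```bash
cat >> h.py <<'E'
from scipy.spatial.transform import Rotation as Ro
def st():
    s=r.get_state(); R=Ro.from_euler('xyz',s["eef_rot"],degrees=True).as_matrix()
    print("t",round(s["time_s"],2),"tcp",(s["tcp_pos"]*1000).round(1),"x",R[:,0].round(3),"jaw",np.degrees(np.arctan2(R[1,1],R[0,1])).round(2),"F",s["contact_force"].round(1),"M",s["moment"].round(2),"w",round(s["gripper_width"]*1000,1),"j",s["joints"].round(1)); return s,R
E
python3 - <<'E'
from h import *
st()
a=cam("wrist");print((-a[1].T@a[2]).round(3),a[1][2].round(2),a[0].round(0).tolist())
c=cam("top")
print([ray(c,p,.06).round(4) for p in((128,180.8),(164.6,182.8))])
E
```

```text
t 0.1 tcp [ 278.6 -614.3  225.7] x [-0.001  0.001 -1.   ] jaw 114.39 F [-0.4 -0.2  0.3] M [0.04 0.01 0.03] w 87.2 j [-49.1  20.6   0.6  -0.  -70.1 -16.5]
[ 0.203 -0.65   0.384] [ 0.28  0.13 -0.95] [[312.0, 0.0, 255.0], [0.0, 312.0, 190.0], [0.0, 0.0, 1.0]]
[array([0.542 , 0.2113, 0.06  ]), array([0.5341, 0.1181, 0.06  ])]
```

>>> carry_out(
  moves=[
    [20, 40, 0, 0, 0, -0.14, 100],
    [40, 80, 0, 0, 0, -0.28, 80],
    [60, 120, -10, 0, 0, -0.42, 60],
    [80, 160, -20, 0, 0, -0.56, 60],
    [100, 190, -30, 0, 0, -0.7, 60],
  ],
  squeeze=30,
)

```text
time_s: 0.6
tcp_pos: [0.379, -0.4225, 0.1962]
eef_rot: [90.3, 90.0, 74.3]
contact_force: [-0.6, -0.8, 0.2]
gripper_width: 0.0611
```

>>> carry_out(
  moves=[
    [20, 40, -15, 0, 0, -0.12, 60],
    [50, 86, -45, 0, 0, -0.23, 60],
    [50, 86, -45, 0, 0, -0.23, 60],
    [50, 86, -45, 0, 0, -0.23, 60],
  ],
)

```text
time_s: 1.0
tcp_pos: [0.429, -0.337, 0.1503]
eef_rot: [-174.8, 89.9, 156.5]
contact_force: [0.2, -0.5, 0.6]
gripper_width: 0.0524
```

Run:
```python
from h import *
st(); c=cam("wrist"); im=r.capture("wrist"); cv2.imwrite("pics/w1.png",im)
print("handle top centre proj",proj(c,(.4287,-.3379,.084)))
import pickle; pickle.dump(c,open("c1.pkl","wb"))
```

```text
t 1.0 tcp [ 429.  -337.   150.3] x [-0.002  0.001 -1.   ] jaw 61.32 F [ 0.2 -0.5  0.6] M [-0.15 -0.03 -0.02] w 52.4 j [ -17.6   12.2  -21.7   -0.   -56.3 -101.1]
handle top centre proj [253.97972959 204.49030022]
```

View pics/w1.png

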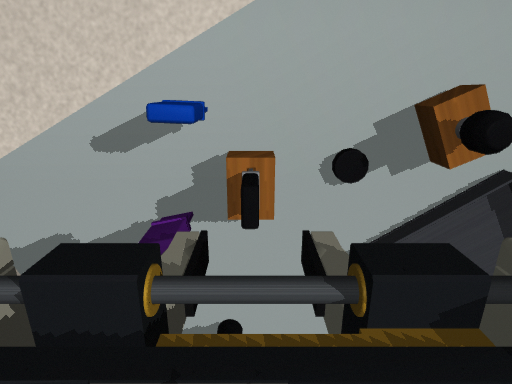

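The handle is at columns 242–258, rows 172–228, upright in its stand and roughly between the fingers. The purple key sits clear at left.

Run:
```python
from h import *
import pickle; c=pickle.load(open("c1.pkl","rb")); im=cv2.imread("pics/w1.png")
g=im.max(2); hsv=cv2.cvtColor(im,cv2.COLOR_BGR2HSV)
m=((g<60)|((hsv[...,1]<60)&(g<110))).astype(np.uint8)
for y in range(165,235,6):
    xs=np.where(g[y,230:272]<60)[0]+230
    if len(xs): print(y,xs.min(),xs.max(),"mid z84",(ray(c,((xs.min()+xs.max())/2,y),.084)*1000).round(1)[:2])
w=((hsv[...,1]>120)&(hsv[...,0]<20)).astype(np.uint8); w[:140]=0;w[225:]=0;w[:,:215]=0;w[:,285:]=0
ys,xs=np.where(w); 
for y in (156,165,200,215): 
    q=xs[ys==y]; print("stand",y,q.min(),q.max(),(ray(c,((q.min()+q.max())/2,y),.034)*1000).round(1))
print("rows",ys.min(),ys.max())
for y in (175,226): print((ray(c,(250,y),.084)*1000).round(1))
J=np.array([np.cos(np.radians(61.3)),np.sin(np.radians(61.3)),0])*.001
for d in (-4,0,4): print(d,proj(c,np.array([.429,-.337,.084])+J*d))
```

```text
177 242 257 mid z84 [ 408.  -330.4]
183 242 258 mid z84 [ 412.2 -332.3]
189 241 258 mid z84 [ 416.2 -334.9]
195 241 258 mid z84 [ 420.4 -337.2]
201 241 258 mid z84 [ 424.6 -339.5]
207 241 258 mid z84 [ 428.8 -341.9]
213 241 258 mid z84 [ 433.2 -344.3]
219 241 258 mid z84 [ 437.6 -346.7]
225 241 258 mid z84 [ 442.  -349.2]
stand 156 227 274 [ 403.1 -327.5   34. ]
stand 165 226 274 [ 410.  -331.8   34. ]
stand 200 227 273 [ 439.2 -348.    34. ]
stand 215 228 273 [ 452.6 -354.8   34. ]
rows 151 219
[ 406.8 -329.3   84. ]
[ 442.9 -349.3   84. ]
-4 [249.97127324 204.282747  ]
0 [255.19985873 204.28290563]
4 [260.42837628 204.28306425]
```

>>> carry_out(
  moves=[
    [-1, -4, -30, 0, 0, 0, 60],
    [-1, -4, -65, 0, 0, 0, 60],
    [-1, -4, -102, 0, 0, 0, 60],
    [-1, -4, -102, 0, 0, 0, 60],
    [-1, -4, -102, 0, 0, 0, 30],
  ],
  squeeze=30,
)

```text
time_s: 1.55
tcp_pos: [0.4275, -0.3438, 0.0502]
eef_rot: [-136.4, 89.9, -165.3]
contact_force: [-0.3, -0.8, 0.2]
gripper_width: 0.0485
```

>>> carry_out(
  moves=[
    [0, 0, 0, 0, 0, 0, 0],
    [0, 0, 0, 0, 0, 0, 0],
    [0, 0, 0, 0, 0, 0, 0],
    [0, 0, 0, 0, 0, 0, 0],
    [0, 0, 0, 0, 0, 0, 0],
  ],
  squeeze=30,
)

```text
time_s: 2.05
tcp_pos: [0.4282, -0.3428, 0.0503]
eef_rot: [7.8, 89.9, -21.1]
contact_force: [-0.6, 1.1, 4.8]
gripper_width: 0.0134
```

>>> carry_out(
  moves=[
    [0, 0, 10, 0, 0, 0, 0],
    [0, 0, 25, 0, 0, 0, 0],
    [0, 0, 50, 0, 0, 0, 0],
    [0, 0, 100, 0, 0, 0, 0],
    [0, 0, 100, 0, 0, 0, 0],
  ],
  squeeze=45,
)

```text
time_s: 2.55
tcp_pos: [0.4311, -0.3446, 0.1565]
eef_rot: [-1.4, 89.4, -30.2]
contact_force: [-0.4, -0.1, -1.2]
gripper_width: 0.0133
```

Run:
```python
from h import *
s,_=st()
c=cam("wrist"); im=r.capture("wrist"); b=r.capture("side"); cv2.imwrite("pics/w2.png",im)
p=np.round(proj(cam("side"),s["tcp_pos"])).astype(int); print(p)
cr=b[max(0,p[1]-50):p[1]+50,max(0,p[0]-70):p[0]+70]; cr=cv2.resize(cr,(420,300)); im=cv2.resize(im,(378,300))
cv2.imwrite("pics/v2.png",np.hstack([im,cr]))
```

```text
t 2.55 tcp [ 431.1 -344.6  156.5] x [ 0.009 -0.005 -1.   ] jaw 61.2 F [-0.4 -0.1 -1.2] M [-0.12 -0.22 -0.03] w 13.3 j [-1.820e+01  1.200e+01 -2.110e+01  1.000e-01 -5.630e+01 -1.007e+02]
[322 117]
```

View pics/v2.png

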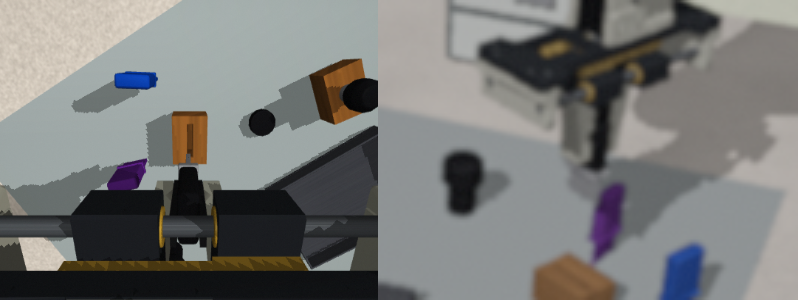

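The key is gripped (13.3 mm) and the stand is empty. The last joint would run out of range on the turn, so I swing the key half a turn the other way (+206°) while travelling.

>>> carry_out(
  moves=[
    [4, 20, 5, 0, 0, 0.144, 0],
    [8, 40, 10, 0, 0, 0.288, 0],
    [12, 60, 15, 0, 0, 0.432, 0],
    [16, 80, 20, 0, 0, 0.576, 0],
    [21, 102, 25, 0, 0, 0.72, 0],
  ],
)

```text
time_s: 3.15
tcp_pos: [0.4478, -0.2398, 0.1736]
eef_rot: [154.3, 89.9, 166.9]
contact_force: [0.2, 0.1, -0.1]
gripper_width: 0.0136
```

>>> carry_out(
  moves=[
    [4, 20, 2, 0, 0, 0.144, 0],
    [8, 40, 4, 0, 0, 0.288, 0],
    [12, 60, 6, 0, 0, 0.432, 0],
    [16, 80, 8, 0, 0, 0.576, 0],
    [21, 102, 10, 0, 0, 0.72, 0],
  ],
)

```text
time_s: 3.65
tcp_pos: [0.4689, -0.1379, 0.1835]
eef_rot: [125.5, 89.9, 179.5]
contact_force: [0.7, -0.1, -1.4]
gripper_width: 0.014
```

>>> carry_out(
  moves=[
    [4, 20, 0, 0, 0, 0.144, 0],
    [8, 40, 0, 0, 0, 0.288, 0],
    [12, 60, 0, 0, 0, 0.432, 0],
    [16, 80, 0, 0, 0, 0.576, 0],
    [21, 102, 0, 0, 0, 0.72, 0],
  ],
)

```text
time_s: 4.15
tcp_pos: [0.4899, -0.0361, 0.1835]
eef_rot: [95.8, 89.9, -169.0]
contact_force: [0.2, -0.6, -1.7]
gripper_width: 0.0139
```

>>> carry_out(
  moves=[
    [4, 20, 0, 0, 0, 0.144, 0],
    [8, 40, 0, 0, 0, 0.288, 0],
    [12, 60, 0, 0, 0, 0.432, 0],
    [16, 80, 0, 0, 0, 0.576, 0],
    [21, 102, 0, 0, 0, 0.72, 0],
  ],
)

```text
time_s: 4.65
tcp_pos: [0.5109, 0.0657, 0.1834]
eef_rot: [65.3, 89.9, -158.3]
contact_force: [0.9, 0.3, -0.9]
gripper_width: 0.0138
```

>>> carry_out(
  moves=[
    [4, 20, 0, 0, 0, 0.144, 0],
    [8, 40, 0, 0, 0, 0.288, 0],
    [12, 60, 0, 0, 0, 0.432, 0],
    [16, 80, 0, 0, 0, 0.576, 0],
    [21, 102, 0, 0, 0, 0.715, 0],
  ],
)

```text
time_s: 5.15
tcp_pos: [0.5319, 0.1676, 0.1833]
eef_rot: [32.3, 89.8, -150.3]
contact_force: [0.7, 0.5, -1.0]
gripper_width: 0.0138
```

>>> carry_out(
  moves=[
    [0, 0, 0, 0, 0, 0, 0],
    [0, 0, 0, 0, 0, 0, 0],
    [0, 0, 0, 0, 0, 0, 0],
  ],
)

```text
time_s: 5.45
tcp_pos: [0.5321, 0.1666, 0.1838]
eef_rot: [34.1, 89.9, -148.9]
contact_force: [0.5, -0.2, -1.0]
gripper_width: 0.0138
```

Run:
```python
from h import *
s,R=st(); c=cam("wrist"); im=r.capture("wrist"); cv2.imwrite("pics/w3.png",im)
import pickle; pickle.dump(c,open("c3.pkl","wb"))
print(proj(c,(.5386,.1647,.078)),"tip",proj(c,s["tcp_pos"]+R[:,0]*.0403))
```

```text
t 5.45 tcp [532.1 166.6 183.8] x [-0.001 -0.001 -1.   ] jaw -93.01 F [ 0.5 -0.2 -1. ] M [-0.1   0.15 -0.01] w 13.8 j [ 37.5  11.5 -17.8  -0.  -60.9  49.5]
[255.50670221 181.89458712] tip [253.56927038 218.17832909]
```

View pics/w3.png

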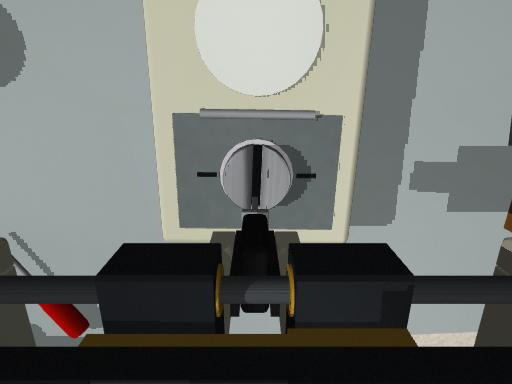

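The view shows the fastener head centred at about (257,175), with its slot vertical at column ~257. The marks are at (207,174) and (306,176), and the key blade sits just below the head.

```bash
python3 - <<'E'
from h import *
import pickle; c=pickle.load(open("c3.pkl","rb")); im=cv2.imread("pics/w3.png"); g=im.max(2)
for y in range(138,214,4): print(y,''.join(f"{v:4d}" for v in g[y,242:274]))
for x0,x1 in ((192,218),(294,322)):
    sub=(g[168:184,x0:x1]<45); ys,xs=np.where(sub); p=(xs.mean()+x0,ys.mean()+168); print(p,len(xs),(ray(c,p,.06)*1000).round(1))
hsv=cv2.cvtColor(im,cv2.COLOR_BGR2HSV); print("row175",g[175,214:300])
E
python3 - <<'E'
import cv2
im=cv2.imread("pics/w3.png")[130:250,205:310]
cv2.imwrite("pics/w3c.png",cv2.resize(im,None,fx=5,fy=5,interpolation=cv2.INTER_NEAREST))
E
```

```text
138  107 107 107 108 106 106 106 106 108 105 109 111 110 110 100  93 105  79  75  74 103 105 104 106 108 108 106 107 106 106 106 106
142  165 193 192 191 192 191 191 191 190 190 188 188 189 191 190 192 190 189 192 190 190 191 190 191 190 189 190 190 187 146  86 106
146  119 114  54  61  61  56  59  64  63  67  62  25  14  15  14  15  15  14  15  15  83 122  91  66  48  45  44  44  79 127 129 132
150  126 120 108  94  85  74  70  68  68  62  60  25  16  14  14  14  13  14  15  16  99 124 128 130 134 139 141 146 150 130  99  68
154  130 121 108  98  88  77  70  69  66  60  58  18  15  12  14  17  13  12  12  15 139 125 128 132 135 139 143 147 147 144 142 143
158  131 123 109  98  87  76  70  69  65  61  59  16  12  12  14  13  14  11  14  18 117 125 130 133 136 140 144 147 146 143 145 145
162  132 124 111 100  89  77  71  67  65  62  48  17  13  14  11  15  15  16  13  41 120 123 129 132 135 143 147 149 146 147 142 145
166  133 124 112 101  88  78  71  67  65  62  47  17  14  15  13  14  13  13  14  46 120 126 131 134 138 144 147 150 146 145 145 147
170  134 126 113 100  89  79  70  67
[... 1230 characters left out ...]
108 108 122 128 134 140 145 150  90 151 149 147 148 149 150 135
210   71  52  53  51  51  53  57  57  57  52  52  53  55  54  54  52  52  53  52  53  55  55  55  54  52  48  74 109 109 106 108 108
(np.float64(206.41463414634146), np.float64(174.29268292682926)) 82 [543.1 210.2  60. ]
(np.float64(305.5), np.float64(175.5)) 80 [537. 118.  60.]
row175 [ 20  21  33 104 106  71 171 186 163 132 144 104 144 144 144 143 146 146
 141 141 141 141 141 141 138 137 136 135 134 126 114 102  92  80  72  67
  61  60  25  15  15  13  15  15  13  16  15 137 125 127 130 137 142  95
  82 147 146 146 146 152 152 148 146 144 144 146 148 150 148 144 143 145
 144 137 142 143  88 130 131  83  70  70  38  15  13  16]
```

View pics/w3c.png

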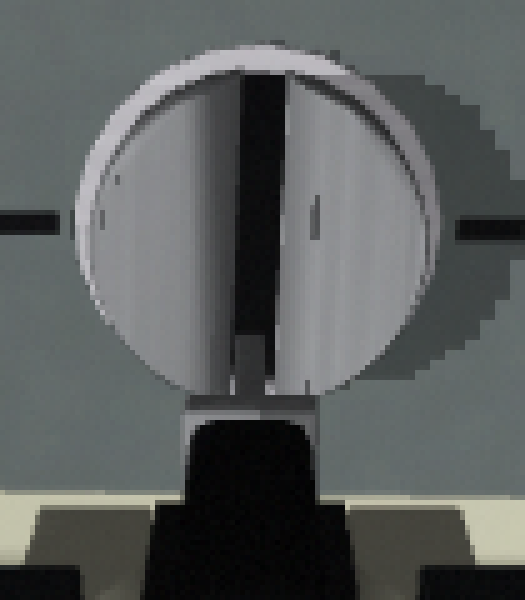

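Run:
```python
from h import *
import pickle; c=pickle.load(open("c3.pkl","rb")); im=cv2.imread("pics/w3.png"); g=im.max(2)
P=[]
for y in range(147,196):
    xs=np.where(g[y,248:266]<30)[0]+248; P.append((ray(c,((xs.min()+xs.max())/2,y),.072)*1000)[:2])
v=cv2.fitLine(np.array(P,np.float32),cv2.DIST_L2,0,.01,.01).ravel(); print("slot line",v.round(3),np.degrees(np.arctan2(v[1],v[0])))
print("head c",(ray(c,(257,174.3),.078)*1000).round(1),(ray(c,(257,139),.078)*1000).round(1),(ray(c,(257,209.5),.078)*1000).round(1),(ray(c,(221.5,174),.078)*1000).round(1),(ray(c,(292.5,174),.078)*1000).round(1))
print("cam",(-c[1].T@c[2]).round(3))
# key blade visible x position: blade front at cols 252..257 row 200 at tip plane
s,R=st(); print("tip expected", proj(c,s["tcp_pos"]+R[:,0]*.0403), [proj(c,s["tcp_pos"]+R[:,0]*.0403+R[:,2]*d) for d in(-.017,.017)])
for u in (251.7,257.7): print((ray(c,(u,200),.1437)*1000).round(1))
print((ray(c,(254.8,197),.1437)*1000).round(1),(ray(c,(254.8,208),.1677)*1000).round(1))
```

```text
slot line [ 9.96000e-01 -8.90000e-02  5.46691e+02  1.63566e+02] -5.1223435
head c [545.4 163.   78. ] [576.1 161.5  78. ] [512.5 164.7  78. ] [547.3 194.   78. ] [544.1 132.1  78. ]
cam [0.616 0.161 0.341]
t 5.5 tcp [532.3 166.5 184.1] x [-0.001 -0.001 -1.   ] jaw -93.01 F [ 0.7  0.1 -0.7] M [-0.09  0.16  0.01] w 13.7 j [ 37.5  11.5 -17.7  -0.  -60.9  49.5]
tip expected [253.65086433 218.09694217] [array([253.6239929 , 194.60798868]), array([253.67645075, 240.4626383 ])]
[545.5 167.1 143.7]
[545.2 163.1 143.7]
[547.5 164.9 143.7] [548.9 164.9 167.7]
```

>>> carry_out(
  moves=[
    [6, -1, -15, 0, 0, -0.037, 0],
    [11.5, -2, -35, 0, 0, -0.037, 0],
    [11.5, -2, -57, 0, 0, -0.037, 0],
    [11.5, -2, -57, 0, 0, -0.037, 0],
    [11.5, -2, -57, 0, 0, -0.037, 0],
  ],
)

```text
time_s: 6.0
tcp_pos: [0.5442, 0.1647, 0.1278]
eef_rot: [62.9, 89.9, -122.2]
contact_force: [-0.1, -0.4, -0.8]
gripper_width: 0.0137
```

Run:
```python
from h import *
s,R=st(); c=cam("wrist"); im=r.capture("wrist"); cv2.imwrite("pics/w4.png",im)
import pickle; pickle.dump(c,open("c4.pkl","wb"))
cv2.imwrite("pics/w4c.png",cv2.resize(im[90:260,160:350],None,fx=3.5,fy=3.5,interpolation=cv2.INTER_NEAREST))
```

```text
t 6.0 tcp [544.2 164.7 127.8] x [-0.    -0.001 -1.   ] jaw -95.08 F [-0.1 -0.4 -0.8] M [-0.1   0.1   0.01] w 13.7 j [ 36.6  15.5 -20.6   0.  -54.   48.4]
```

View pics/w4c.png

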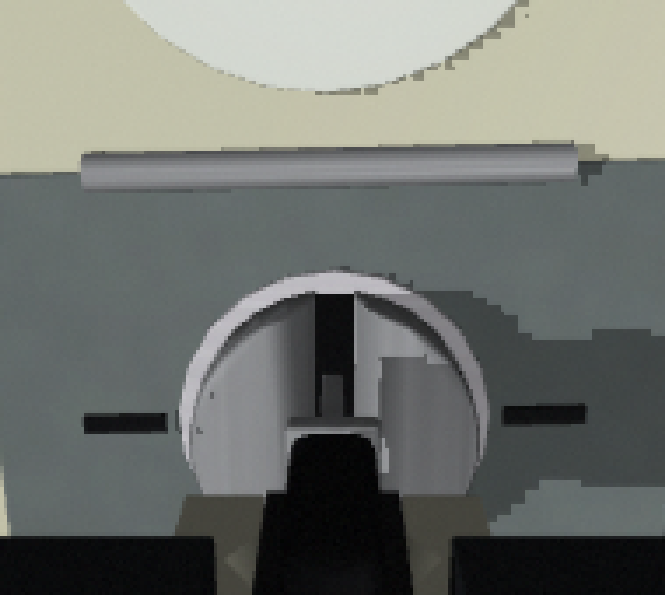

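The blade (crop column 332) is within 1 mm of the throat centre (column 335) and parallel to it. I'm lowering it now.

>>> carry_out(
  moves=[
    [0, -0.5, -8, 0, 0, 0, 0],
    [0, -0.5, -16, 0, 0, 0, 0],
    [0, -0.5, -20, 0, 0, 0, 0],
    [0, -0.5, -21, 0, 0, 0, 0],
    [0, -0.5, -21, 0, 0, 0, 0],
  ],
)

```text
time_s: 6.55
tcp_pos: [0.5442, 0.1647, 0.1064]
eef_rot: [49.6, 90.0, -135.4]
contact_force: [0.5, -0.3, -1.9]
gripper_width: 0.0137
```

>>> carry_out(
  moves=[
    [0, 0, -1, 0, 0, 0, 0],
    [0, 0, -2, 0, 0, 0, 0],
    [0, 0, -2, 0, 0, 0, 0],
  ],
)

```text
time_s: 6.85
tcp_pos: [0.5443, 0.1648, 0.1046]
eef_rot: [-110.5, 90.0, 64.4]
contact_force: [-0.3, 0.8, -0.4]
gripper_width: 0.0135
```

>>> carry_out(
  moves=[
    [0, 0, -0.7, 0, 0, 0, 0],
    [0, 0, -0.7, 0, 0, 0, 0],
  ],
)

```text
time_s: 7.05
tcp_pos: [0.5444, 0.1648, 0.1044]
eef_rot: [-166.7, 90.0, 8.3]
contact_force: [-1.1, -0.6, 4.2]
gripper_width: 0.0138
```

>>> carry_out(
  moves=[
    [0, 0, -0.7, 0, 0, 0, 0],
    [0, 0, -0.7, 0, 0, 0, 0],
  ],
)

```text
time_s: 7.25
tcp_pos: [0.5445, 0.1649, 0.1043]
eef_rot: [-167.3, 90.0, 7.7]
contact_force: [-3.7, -0.3, 10.0]
gripper_width: 0.0136
```

It touched bottom at TCP z 104.3, which puts the tip at 64 as expected. I'm easing off slightly and turning clockwise.

>>> carry_out(
  moves=[
    [0, -0.2, 0.8, 0, 0, -0.1, 0],
    [0, -0.4, 0.8, 0, 0, -0.2, 0],
    [0, -0.6, 0.8, 0, 0, -0.3, 0],
    [0.1, -0.9, 0.8, 0, 0, -0.4, 0],
    [0.1, -1.1, 0.8, 0, 0, -0.5, 0],
  ],
  squeeze=60,
)

```text
time_s: 7.75
tcp_pos: [0.544, 0.1629, 0.1044]
eef_rot: [95.6, 89.9, -118.3]
contact_force: [-3.2, -4.4, 6.6]
gripper_width: 0.0136
```

```bash
python3 -c "
from h import *
st()"
```

```text
t 7.75 tcp [544.  162.9 104.4] x [-0.001 -0.001 -1.   ] jaw -123.9 F [-3.2 -4.4  6.6] M [-1.22  1.37  0.09] w 13.6 j [ 36.4  16.9 -22.2   0.  -51.   19.6]
```

>>> carry_out(
  moves=[
    [-0.1, -0.2, 0.2, 0, 0, -0.1, 0],
    [-0.1, -0.4, 0.2, 0, 0, -0.2, 0],
    [-0.2, -0.6, 0.2, 0, 0, -0.3, 0],
    [-0.3, -0.8, 0.2, 0, 0, -0.4, 0],
    [-0.4, -0.9, 0.2, 0, 0, -0.5, 0],
  ],
)

```text
time_s: 8.25
tcp_pos: [0.5429, 0.1616, 0.1044]
eef_rot: [105.1, 89.8, -137.5]
contact_force: [-5.0, -2.6, 6.8]
gripper_width: 0.0137
```

>>> carry_out(
  moves=[
    [-0.2, -0.2, 0, 0, 0, -0.1, 0],
    [-0.3, -0.3, 0, 0, 0, -0.2, 0],
    [-0.5, -0.5, 0, 0, 0, -0.3, 0],
    [-0.6, -0.6, 0, 0, 0, -0.37, 0],
    [-0.6, -0.6, 0, 0, 0, -0.43, 0],
  ],
)

```text
time_s: 8.75
tcp_pos: [0.5415, 0.1609, 0.1044]
eef_rot: [119.5, 89.8, -147.7]
contact_force: [-7.5, -3.3, 9.8]
gripper_width: 0.0134
```

```bash
python3 -c "
from h import *
st()"
```

```text
t 8.75 tcp [541.5 160.9 104.4] x [-0.003 -0.002 -1.   ] jaw -177.14 F [-7.5 -3.3  9.8] M [-0.77  3.56  0.09] w 13.4 j [ 36.4  16.7 -22.4  -0.  -51.1 -33.5]
```

>>> carry_out(
  moves=[
    [-0.5, 0, 0.3, 0, 0, -0.05, 0],
    [-0.8, -0.1, 0.3, 0, 0, -0.1, 0],
    [-0.8, -0.1, 0.3, 0, 0, -0.15, 0],
    [-0.8, -0.1, 0.3, 0, 0, -0.15, 0],
  ],
)

```text
time_s: 9.15
tcp_pos: [0.541, 0.161, 0.1044]
eef_rot: [127.5, 89.8, -148.2]
contact_force: [-5.0, -2.8, 6.1]
gripper_width: 0.0138
```

```bash
python3 -c "
from h import *
st()"
```

```text
t 9.15 tcp [541.  161.  104.4] x [-0.003 -0.002 -1.   ] jaw 174.33 F [-5.  -2.8  6.1] M [-0.85  2.48  0.07] w 13.8 j [ 36.4  16.7 -22.5  -0.  -51.1 -42.1]
```

>>> carry_out(
  moves=[
    [0, 0, 0, 0, 0, -0.05, 0],
    [0, 0, 0, 0, 0, -0.1, 0],
    [0, 0, 0, 0, 0, -0.1, 0],
  ],
)

```text
time_s: 9.45
tcp_pos: [0.5406, 0.161, 0.1044]
eef_rot: [129.4, 89.8, -152.0]
contact_force: [-6.7, -1.1, 8.0]
gripper_width: 0.0137
```

```bash
python3 -c "
from h import *
st()"
```

```text
t 9.45 tcp [540.6 161.  104.4] x [-0.003 -0.002 -1.   ] jaw 168.6 F [-6.7 -1.1  8. ] M [-0.68  3.11  0.12] w 13.7 j [ 36.4  16.7 -22.5  -0.  -51.1 -47.8]
```

>>> carry_out(
  moves=[
    [0, 0, 0.2, 0, 0, -0.04, 0],
    [0, 0, 0.2, 0, 0, -0.08, 0],
    [0, 0, 0.2, 0, 0, -0.08, 0],
  ],
)

```text
time_s: 9.75
tcp_pos: [0.5405, 0.161, 0.1044]
eef_rot: [138.3, 89.8, -147.6]
contact_force: [-7.7, -1.2, 6.2]
gripper_width: 0.0135
```

Run:
```python
from h import *
s,R=st(); c=cam("wrist"); im=r.capture("wrist"); cv2.imwrite("pics/w5.png",im)
cv2.imwrite("pics/w5c.png",cv2.resize(im[90:270,150:360],None,fx=3.3,fy=3.3,interpolation=cv2.INTER_NEAREST))
```

```text
t 9.75 tcp [540.5 161.  104.4] x [-0.004 -0.002 -1.   ] jaw 164.14 F [-7.7 -1.2  6.2] M [-0.45  3.3   1.02] w 13.5 j [ 36.5  16.7 -22.5  -0.  -51.1 -52.3]
```

View pics/w5c.png

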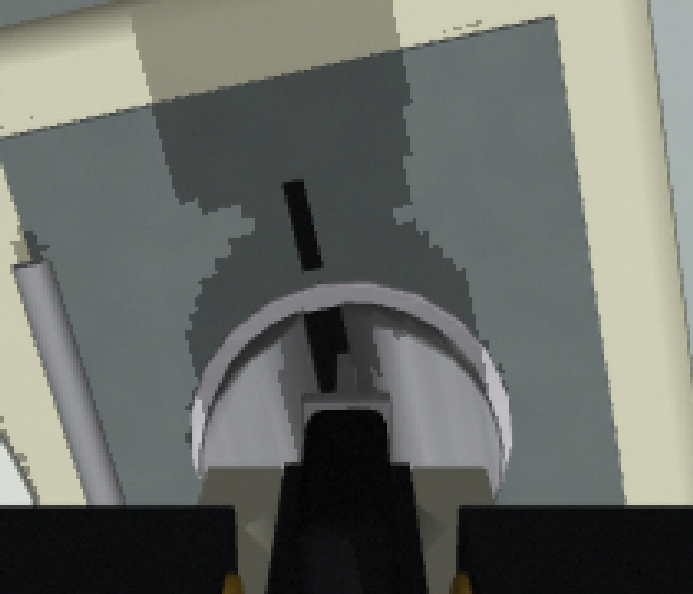

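The moment jumped to 1.0 N·m, so the fastener is at its hard stop, and the slot lines up with the black mark. I'm backing off the wind-up slightly and lifting out.

>>> carry_out(
  moves=[
    [-0.4, 0, 0, 0, 0, 0.06, 0],
    [-0.6, 0, 0.5, 0, 0, 0.11, 0],
    [-0.6, 0, 3, 0, 0, 0.11, 0],
    [-0.6, 0, 10, 0, 0, 0.11, 0],
    [-0.6, 0, 20, 0, 0, 0.11, 0],
  ],
)

```text
time_s: 10.3
tcp_pos: [0.5422, 0.1621, 0.1251]
eef_rot: [-133.9, 90.0, -53.5]
contact_force: [0.6, -1.1, -0.9]
gripper_width: 0.0135
```

>>> carry_out(
  moves=[
    [0, 0, 15, 0, 0, 0, 0],
    [0, 0, 40, 0, 0, 0, 0],
    [0, 0, 80, 0, 0, 0, 0],
    [0, 0, 80, 0, 0, 0, 0],
    [0, 0, 80, 0, 0, 0, 0],
  ],
)

```text
time_s: 10.8
tcp_pos: [0.5429, 0.1627, 0.2068]
eef_rot: [-46.1, 89.8, 34.3]
contact_force: [0.5, -0.7, -1.6]
gripper_width: 0.0139
```

Run:
```python
from h import *
s,R=st(); c=cam("wrist"); im=r.capture("wrist"); cv2.imwrite("pics/w6.png",im)
import pickle; pickle.dump(c,open("c6.pkl","wb"))
cv2.imwrite("pics/w6c.png",cv2.resize(im[100:300,130:380],None,fx=3,fy=3,interpolation=cv2.INTER_NEAREST))
```

```text
t 10.8 tcp [542.9 162.7 206.8] x [ 0.004  0.002 -1.   ] jaw 170.4 F [ 0.5 -0.7 -1.6] M [-0.02  0.15  0.03] w 13.9 j [ 36.5  11.1 -15.1   0.  -63.6 -46.1]
```

View pics/w6c.png

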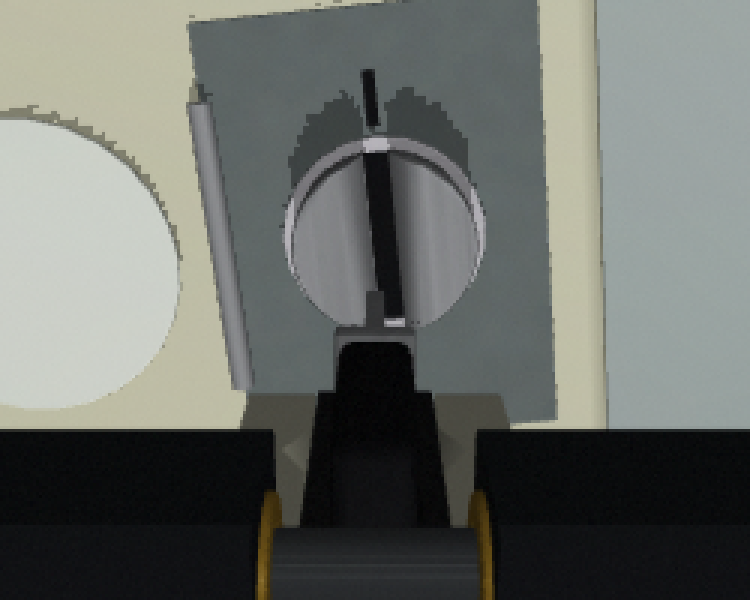

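The slot is exactly in line with the mark and the key is out. Next I carry it to the tray at about (621,−192), turning its length along x.

>>> carry_out(
  moves=[
    [8, -35, 0, 0, 0, -0.13, 0],
    [16, -70, 0, 0, 0, -0.26, 0],
    [24, -105, 0, 0, 0, -0.39, 0],
    [32, -140, 0, 0, 0, -0.52, 0],
    [40, -175, 0, 0, 0, -0.66, 0],
  ],
)

```text
time_s: 11.35
tcp_pos: [0.5817, -0.0144, 0.2037]
eef_rot: [151.8, 89.9, -165.9]
contact_force: [0.3, -0.0, -0.6]
gripper_width: 0.0138
```

>>> carry_out(
  moves=[
    [8, -35, 0, 0, 0, -0.13, 0],
    [16, -70, 0, 0, 0, -0.26, 0],
    [24, -105, 0, 0, 0, -0.39, 0],
    [35, -140, 0, 0, 0, -0.52, 0],
    [47, -179, 0, 0, 0, -0.66, 0],
  ],
)

```text
time_s: 11.85
tcp_pos: [0.6287, -0.1931, 0.2035]
eef_rot: [167.2, 89.9, 171.7]
contact_force: [0.9, 1.3, -1.3]
gripper_width: 0.0136
```

>>> carry_out(
  moves=[
    [0, 0, -20, 0, -0.13, 0, 0],
    [0, 0, -40, 0, -0.27, 0, 0],
    [0, 0, -60, 0, -0.41, 0, 0],
    [0, 0, -80, 0, -0.55, 0, 0],
    [0, 0, -100, 0, -0.7, 0, 0],
  ],
)

```text
time_s: 12.35
tcp_pos: [0.6292, -0.1906, 0.1088]
eef_rot: [-4.5, 54.8, 0.4]
contact_force: [1.8, 0.2, -3.0]
gripper_width: 0.0139
```

Run:
```python
from h import *
s,R=st()
a=r.capture("top"); b=r.capture("side"); cv2.imwrite("pics/top7.png",a)
A=cv2.resize(a[90:210,220:350],(390,360)); B=cv2.resize(b[110:230,170:300],(390,360)); cv2.imwrite("pics/v7.png",np.hstack([A,B]))
```

```text
t 12.35 tcp [ 629.2 -190.6  108.8] x [ 0.576  0.004 -0.817] jaw 94.05 F [ 1.8  0.2 -3. ] M [0.23 2.11 0.19] w 13.9 j [ -0.1  12.5 -38.6  -3.8  -3.8 -81.4]
```

View pics/v7.png

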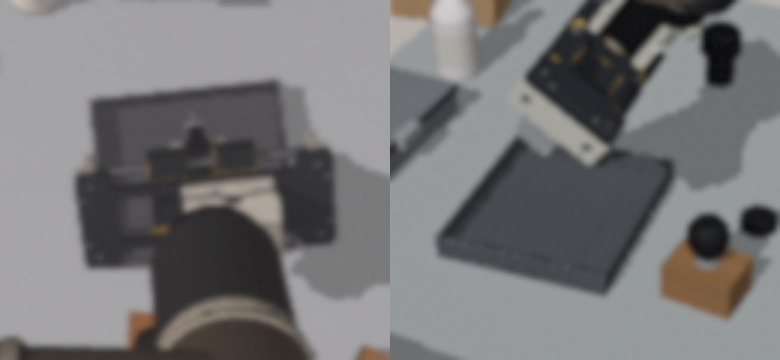

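Joint 5 nears its limit (−3.8°) tilting this way. I'll lean the other way instead, where it has room.

>>> carry_out(
  moves=[
    [0, 0, 10, 0, 0.13, 0, 0],
    [-4, 0, 20, 0, 0.27, 0, 0],
    [-8, 0, 30, 0, 0.41, 0, 0],
    [-12, 0, 30, 0, 0.55, 0, 0],
    [-16, 0, 30, 0, 0.69, 0, 0],
  ],
)

```text
time_s: 12.95
tcp_pos: [0.615, -0.1907, 0.1416]
eef_rot: [173.0, 85.1, 177.8]
contact_force: [0.4, -0.3, -1.3]
gripper_width: 0.0136
```

>>> carry_out(
  moves=[
    [0, 0, 0, 0, 0.13, 0, 0],
    [0, 0, 0, 0, 0.27, 0, 0],
    [0, 0, 0, 0, 0.41, 0, 0],
    [0, 0, 0, 0, 0.55, 0, 0],
    [0, 0, 0, 0, 0.65, 0, 0],
  ],
)

```text
time_s: 13.45
tcp_pos: [0.6149, -0.1903, 0.1378]
eef_rot: [175.0, 47.6, 179.7]
contact_force: [-0.0, 1.1, -2.0]
gripper_width: 0.0135
```

```bash
python3 -c "
from h import *
st()"
```

```text
t 13.45 tcp [ 614.9 -190.3  137.8] x [-0.674  0.004 -0.739] jaw 93.38 F [-0.   1.1 -2. ] M [-0.11 -2.72  0.02] w 13.5 j [   0.    47.7   24.1   -0.2 -108.7  -85.3]
```

>>> carry_out(
  moves=[
    [0, 0, -30, 0, 0, 0, 0],
    [0, 0, -60, 0, 0, 0, 0],
    [0, 0, -84, 0, 0, 0, 0],
    [0, 0, -89, 0, 0, 0, 0],
    [0, 0, -89, 0, 0, 0, 0],
  ],
)

```text
time_s: 13.95
tcp_pos: [0.6141, -0.1904, 0.0492]
eef_rot: [175.0, 48.0, 179.7]
contact_force: [1.2, 1.0, -0.3]
gripper_width: 0.0137
```

>>> carry_out(
  moves=[
    [0, 0, -2, 0, 0, 0, 0],
    [0, 0, -3, 0, 0, 0, 0],
    [0, 0, -3, 0, 0, 0, 0],
  ],
)

```text
time_s: 14.25
tcp_pos: [0.615, -0.1903, 0.0482]
eef_rot: [174.9, 48.2, 179.6]
contact_force: [-0.0, -0.4, -0.9]
gripper_width: 0.0138
```

```bash
python3 -c "
from h import *
st()"
```

```text
t 14.25 tcp [ 615.  -190.3   48.2] x [-0.666  0.004 -0.746] jaw 93.43 F [-0.  -0.4 -0.9] M [ 0.03 -2.46 -0.01] w 13.8 j [  -0.    51.6   20.2   -0.2 -100.4  -85.2]
```

>>> carry_out(
  moves=[
    [0, 0, -2, 0, 0, 0, 0],
    [0, 0, -3.5, 0, 0, 0, 0],
    [0, 0, -3.5, 0, 0, 0, 0],
    [0, 0, -3.5, 0, 0, 0, 0],
  ],
)

```text
time_s: 14.65
tcp_pos: [0.6148, -0.1904, 0.0443]
eef_rot: [175.0, 48.2, 179.7]
contact_force: [1.7, 0.5, 4.3]
gripper_width: 0.0134
```

>>> carry_out(
  moves=[
    [0, 0, -1, 0, 0, 0, 0],
    [0, 0, -1, 0, 0, 0, 0],
  ],
)

```text
time_s: 14.85
tcp_pos: [0.6149, -0.1904, 0.044]
eef_rot: [175.0, 48.2, 179.7]
contact_force: [1.5, 1.3, 8.8]
gripper_width: 0.014
```

Contact with the floor came at 44 mm, as predicted. Releasing now.

>>> carry_out(
  moves=[
    [0, 0, 0.8, 0, 0, 0, 20],
    [0, 0, 0.8, 0, 0, 0, 40],
    [0, 0, 0.8, 0, 0, 0, 60],
    [0, 0, 0.8, 0, 0, 0, 60],
    [0, 0, 0.8, 0, 0, 0, 60],
  ],
  squeeze=10,
)

```text
time_s: 15.35
tcp_pos: [0.6144, -0.1903, 0.043]
eef_rot: [174.9, 48.1, 179.6]
contact_force: [0.1, 0.3, 0.4]
gripper_width: 0.0441
```

>>> carry_out(
  moves=[
    [5, 0, 10, 0, 0, 0, 60],
    [20, 0, 30, 0, 0, 0, 60],
    [30, 0, 65, 0, 0, 0, 60],
    [30, 0, 110, 0, 0, 0, 60],
    [0, 0, 160, 0, 0, 0, 60],
  ],
)

```text
time_s: 15.85
tcp_pos: [0.6201, -0.1903, 0.1965]
eef_rot: [175.0, 48.1, 179.7]
contact_force: [-0.3, 0.0, -0.4]
gripper_width: 0.0526
```

>>> carry_out(
  moves=[
    [-50, 0, 0, 0, -0.1, 0, 60],
    [-90, 0, 0, 0, -0.2, 0, 60],
    [-120, 0, 0, 0, -0.35, 0, 60],
    [-150, -40, 0, 0, -0.5, 0, 60],
    [-150, -80, 0, 0, -0.6, 0, 60],
  ],
)

```text
time_s: 16.35
tcp_pos: [0.4653, -0.2702, 0.1993]
eef_rot: [173.7, 83.0, 178.6]
contact_force: [1.2, -1.5, 0.3]
gripper_width: 0.0531
```

Run:
```python
from h import *
st()
a=r.capture("top"); b=r.capture("side"); cv2.imwrite("pics/top8.png",a)
cv2.imwrite("pics/v8.png",np.hstack([cv2.resize(a[80:230,100:350],(440,264)),cv2.resize(b[130:330,100:300],(264,264))]))
```

```text
t 16.35 tcp [ 465.3 -270.2  199.3] x [-0.122  0.003 -0.993] jaw 94.86 F [ 1.2 -1.5  0.3] M [-0.11 -0.72 -0.01] w 53.1 j [ -8.6  12.8 -14.7   0.9 -69.5 -76.9]
```

View pics/v8.png

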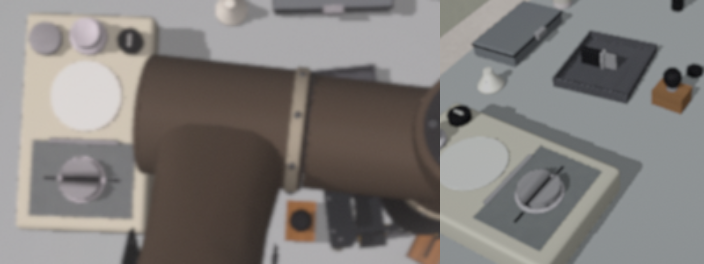

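The key lies inside the tray, the slot is in line with the marks, and the gripper is clear of everything. Handing in.

```bash
python3 -c "
from h import *
print(r.close_job())"
```

```text
the job is handed in; nothing more can be done
None
```

The fastener is turned clockwise to its hard stop and the slot key is lying in the dark steel tray. I handed the job in at about 16.4 s of the 56 s allowed.

- **Key:** I took the black flat-handled key out of its stand; the jaws closed to about 13.5 mm on the 14 mm handle.
- **Slot depth:** The blade touched the slot bottom with its tip at about 64 mm above the bench, as expected.
- **Turn:** I turned the key until the moment jumped from about 0.1 to 1.0 N·m. After lifting the key out, the close wrist view showed the slot in line with the black mark.
- **Tray:** I lowered the key at a tilt until it touched the tray floor, then released it. The last side view shows it inside the tray, apparently resting on its narrow edge. The top view of the tray was blocked by the arm.
- **Forces and clearance:** The highest force I read was about 12 N. At hand-in the gripper was clear of everything.

My first tilt over the tray brought joint 5 close to its limit, so I leaned the tool the other way. No checks failed. The top and wrist cameras disagreed by about 3 mm on the key's position; I used the wrist view and the grasp worked.

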